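Slide the big tack tin to its mat on a cobbler's bench

ROBOT

A 7-joint arm with a two-finger parallel gripper is mounted at the origin on the work surface. World frame = base frame: x ahead of the robot, y to its left, z up, the work surface at z = 0. Lengths are in mm, angles in degrees, forces in N, time in s.
With the tool pointing down it reaches from about 425 to 875 mm from the base axis. Payload 9.9 kg.
Tool frame: the origin (TCP) lies between the finger pads; the fingertips stand robot.tip_reach ahead of it and the grasp point (between the pads) lies 5 mm behind it (robot.tip_reach is the distance from the TCP to the fingertips, in mm); z points along the fingers, y is the line along which they close (so a half turn about z gives the same grasp; the last joint's range is limited). The gripper opens to 85 mm and grips with 20 to 120 N. Pads are 22 mm wide; open, the fingers measure 114 mm over their backs; the gripper's body (76 mm by 85 mm) begins 54 mm behind the grasp point. The pads swing forward as they close: fully open they stand 13 mm farther back than shut.
Start: joints at [62.12, 32.985, 1.427, 82.34, -0.859, 64.687, -3.237], TCP at [264.602, -620.979, 245.289] pointing down, gripper open.
Joint ranges: [-157.87, 157.87], [-19.46, 123.44], [-87.15, 90], [11.01, 140.99], [-62.26, 242.26], [9.8, 113.94], [-161.44, 161.44]. Speed limits (degrees/s): [127.2, 127.2, 172.46, 172.46, 180, 180, 180].

INTERFACE

Orientations are given as [roll, pitch, yaw] about the fixed x, y, z axes, in that order (R = Rz(yaw) Ry(pitch) Rx(roll)).
In Python, from rig import get_state, get_image, ticket, robot gives the robot as it stands.
- The arm moves only by the tool play_rows, never from a script. Its argument "moves" is one flat list of numbers, 6 for each row, row after row: the shift along the tool's x, y, z each as a share of 0.05 m, from -1 to 1, then the turn, a rotation vector about the tool's x, y, z each as a share of 0.12 rad, from -1 to 1. A call has 1 to 12 rows; each row shifts and turns the commanded pose from where the row before left it, along the tool's axes as they then stand; what a row does not reach is not made up. A row lasts 1/10 s, in which the tool goes at most 50 mm and 8.59 degrees, less where a joint would pass 70% of its speed; a pose out of reach is approached as far as the arm can. A call with a number of a shift or a turn outside -1 to 1 is refused whole. A call with a gripper value outside its range is refused whole. "claw" is the opening, from -1 (shut) to 1 (fully open), set as the call begins (left out, the last holds). The fingers move at their own pace and stop on an object; the grip force is fixed at half the most. Time passes only in rows, so rows that do not move let the fingers close. It gives the time, the measured TCP pose, the force, the opening and the grip force at its end, in the units of the state.
- get_state(): the state, without advancing time (a new reading comes with each control period).
- get_image(name): name is "side" or "top" or "wrist"; returns a dict with "frame" (420x560x3 uint8, red, green, blue), "range_z" (420x560 float32, mm along the optical axis (not along the pixel's ray), 0 where there is no reading), "vfov" (degrees; the focal length in pixels is half the picture's height over the tangent of half this angle, whatever the lens; pixels are square), "cx", "cy" (the principal point, pixels), "origin" and "attitude" of the camera in the world. Camera axes: x right, y up, looking along -z (the intrinsics and any distortion apply to the point x, -y, -z); pixel columns grow to the right and rows downward; lengths in mm; the calibration is good to about 2 mm. A picture is of the moment at which its call begins.
- ticket.close_job(): hands the job in; it is judged then, once.
The state is a dict: "time": time; "joint_positions": joint angles; "dq": joint speeds; "joint_efforts": joint torques, N m; "tool_pos": TCP position; "tool_rot": TCP orientation; "force": force on the tool from outside, world axes, zero at the start; "moment": the same for the moment, N m; "width": finger opening in mm; "finger_force": force on a finger pad.
Only numpy, scipy, OpenCV 4.12 (cv2) and the standard library are available. Lean on these libraries where they do the work, as an engineer would, in place of code of your own. Each camera call takes 0.05 s, during which the arm holds its last target. There are 200 camera calls.

TASK

Push the widest of the three flat round tins along the bench, through the gap between the iron last stand and the wooden tool block, until it stands wholly on the round black mat. Keep it flat on the bench, never lifting it, and let neither the tin nor the robot touch the last stand or the tool block.

Things in the scene. Friction and masses are not known exactly. Their poses are not given: they have to be found in the camera images.
- tin: The tin to move: flat, round, closed, plain metal, 100 mm across and 40 mm high, 0.3 to 0.65 kg, smooth upright sides; the widest of three similar tins (the others are 70 and 54 mm across, and stand farther from the robot, off the way). Push its side. Slides freely, does not roll, stays where it is left. Origin: centre of its underside, on the bench at z = 0. Its yaw does not matter.
- mat: Thin round black rubber mat, 160 mm across, let in flush with the bench so that a tin slides onto it with no step. Origin: its centre, at z = 0. Of tin and mat one lies to the left of the last stand and the other to its right; the straight line between them is blocked by the stand.
- last_stand: Small dark iron cobbler's last, screwed to the bench: base plate 70 mm (its x) by 60 mm (its y) and 12 mm high, a 30 mm thick post, and a sole-shaped head 90 mm (x, from -45 to +45 mm) by 48 mm (y) at 72 to 90 mm height. Origin: centre of the base plate's underside. Its x axis points away from the robot (within about 10 degrees), towards the tool block.
- tool_block: Fixed wooden block 70 mm (its x) by 160 mm (its y) and 50 mm high, with four upright awl handles in a row along y, up to 128 mm high. Origin: centre of its underside, at z = 0. It stands beyond the last stand as seen from the robot; the gap between them is 230 to 250 mm wide and empty, as are the straight ways from the tin to the gap's middle and on to the mat.
Things that resemble listed ones, but are neither listed nor needed, are in the scene too. What is shaped like the last_stand but orange or turquoise is not meant.

How it is judged:
By the outcome, as a careful person would: the job done as asked, in the order asked, and still so for the second after the job is handed in, with the robot touching nothing.
It also fails if it takes over 54 s, if anything falls off the work surface, if the arm or the gripper's body presses on something with over 40 N, if the wrist force passes 120 N, or if a joint passes its speed limit or range.

## Working session

There is one attempt and no reset: what is moved stays moved. The work goes in short steps, Python scripts to look and compute and a tool call to move; the robot and the scene stay as the last step left them, time stands still between calls to the robot, and variables do not carry over. Pictures are saved under pics/ and viewed, at most 10 in all, crops included, and the job is handed in when it is done.

Besides the shell and the picture viewer there is one more tool, called after "Emit:" as a command line: name --argument value ..., lists and objects as JSON in quotes. play_rows: Moves the arm, as the interface text tells. Its arguments: {"type":"object","properties":{"moves":{"type":"array"},"claw":{"type":"number"}},"required":["moves"]}

```bash
mkdir -p pics; cat > h.py <<'E'
import numpy as np,cv2
from rig import get_state,get_image,ticket,robot
from scipy.spatial.transform import Rotation as R
def att(a):
    a=np.array(a,float)
    return a if a.shape==(3,3) else R.from_euler('xyz',a,degrees=True).as_matrix()
def cloud(im):
    h,w=im['range_z'].shape; f=h/2/np.tan(np.radians(im['vfov'])/2)
    u,v=np.meshgrid(np.arange(w),np.arange(h)); z=im['range_z']
    p=np.stack([(u-im['cx'])/f*z,-(v-im['cy'])/f*z,-z],-1)
    return p@att(im['attitude']).T+np.array(im['origin'])
E
python3 - <<'E'
from h import *
for n in('top','side'):
    im=get_image(n); cv2.imwrite(f'pics/{n}.png',im['frame'][:,:,::-1]); np.savez(n+'.npz',p=cloud(im),f=im['frame'])
    print({k:v for k,v in im.items() if k not in('frame','range_z')})
print(get_state(),robot.tip_reach)
E
```

```text
{'vfov': 42.62144455492476, 'cx': 272.84147957509606, 'cy': 204.17626504305295, 'origin': array([ 353.4027215 ,   15.90417903, 1113.06912129]), 'attitude': array([ 10.92746218,   0.71137982, -90.71634057])}
{'vfov': 42.95051159055364, 'cx': 287.0078263796741, 'cy': 207.67917653837472, 'origin': array([ 498.82623131, -700.07947365,  882.47982858]), 'attitude': array([41.54225515,  0.97372602, -7.22445302])}
{'time': 0.1, 'joint_positions': array([62.11884384, 33.02660216,  1.42309594, 82.38123781, -0.8593146 ,
       64.686299  , -3.23772525]), 'dq': array([ 0.02537082, -0.130532  , -0.08967706, -0.09780502,  0.00848133,
        0.00230261, -0.0280577 ]), 'joint_efforts': array([ 6.32959680e-03, -7.67296457e+01,  2.25826889e+00, -2.86604512e+01,
        1.59733370e-02,  8.71523574e-03,  3.81640200e-05]), 'tool_pos': array([ 264.4712879 , -620.61722276,  244.54557122]), 'tool_rot': array([-1.79916524e+02,  4.03123426e-03,  2.30816370e+01]), 'force': array([-0.46610367, -0.06925018, -0.6306309 ]), 'moment': array([0.01935556, 0.01405539, 0.0052403 ]), 'finger_force': 0.0, 'width': 85.56678578137115} 14.0
```

View pics/top.png

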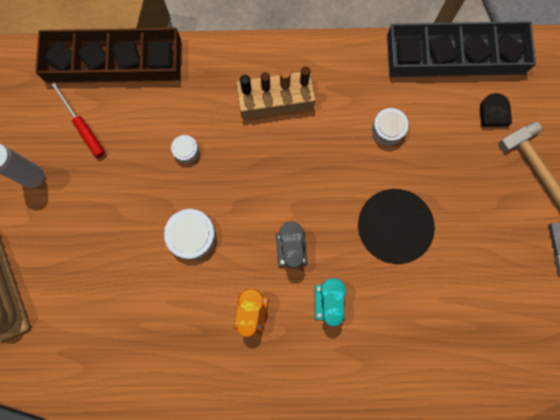

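View pics/side.png

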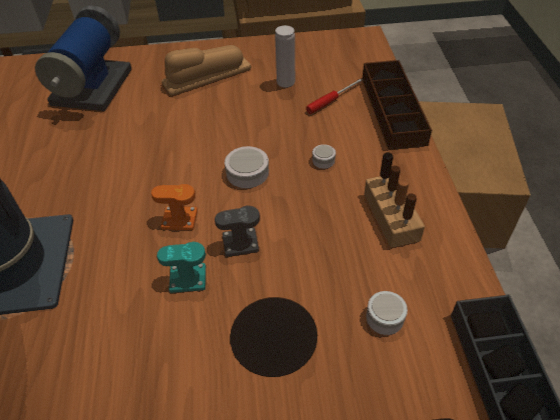

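The top view shows three tins: wide at (190,235), small at (185,150) and medium at (390,127). The one at (190,235) is the widest. The mat is at (397,226), the dark last stand at (291,246) with orange and turquoise decoys, and the tool block at (276,95). Next I'll measure them and check with a crop.

```bash
python3 - <<'E'
from h import *
d=np.load('top.npz');s=np.load('side.npz');p=d['p'];f=d['f']
cv2.imwrite('pics/crop.png',cv2.resize(f[60:280,140:450],None,fx=2.5,fy=2.5,interpolation=cv2.INTER_CUBIC)[:,:,::-1])
def circ(q,n):
    c,r=cv2.minEnclosingCircle(q[:,:2].astype(np.float32)); print(n,np.round(c,1),'D',round(2*r,1),'z',np.round(np.median(q[:,2]),1),len(q))
def box(q,n):
    print(n,cv2.minAreaRect(q[:,:2].astype(np.float32)),np.round(q[:,:2].mean(0)),'zmax',q[:,2].max())
for n,P in(('top',p),('side',s['p'])):
    print(n)
    def sel(c,h,z0,z1): 
        m=(abs(P[...,0]-c[0])<h)&(abs(P[...,1]-c[1])<h)&(P[...,2]>z0)&(P[...,2]<z1); return P[m]
    for nm,px,h in(('tin',(190,235),75),('small',(185,150),55),('med',(390,127),60)):
        circ(sel(p[px[1],px[0]],h,33,50),nm)
    c=p[246,291]
    box(sel(c,65,62,110),'head'); box(sel(c,50,6,18),'base')
    c=p[100,278]; box(sel(c,110,15,140),'block'); box(sel(c,110,42,56),'blocktop')
    F=d['f'] if n=='top' else s['f']
    c=p[226,397]; m=(abs(P[...,0]-c[0])<110)&(abs(P[...,1]-c[1])<110)&(F.max(-1)<45)&(abs(P[...,2])<8)
    circ(P[m],'mat'); print(P[m].mean(0))
E
```

```text
top
tin [503.5 197.5] D 102.0 z 41.0 1961
small [685.7 212.4] D 52.2 z 33.9 102
med [ 726.9 -221.5] D 72.5 z 41.4 895
head ((452.93414306640625, -19.42375946044922), (131.3542022705078, 58.209102630615234), 23.643692016601562) [474.  -8.] zmax 98.17538869578038
base ((465.7774658203125, -6.616497039794922), (70.62129974365234, 85.6891860961914), 86.55772399902344) [467.  -5.] zmax 17.998748292130358
block ((800.1325073242188, 19.08924102783203), (70.36030578613281, 160.0411834716797), 7.828082084655762) [791.  19.] zmax 134.6051567003832
blocktop ((800.1748657226562, 19.10546112060547), (70.28791046142578, 160.09938049316406), 7.913461208343506) [793.  19.] zmax 55.85274735512962
mat [ 519.2 -228.4] D 154.9 z 1.8 4226
[ 518.36345666 -228.28673663    1.77592948]
side
tin [503.7 197.3] D 104.9 z 41.5 1127
small [687.6 211.2] D 51.5 z 33.7 55
med [ 727.7 -221.1] D 72.5 z 40.9 1120
head ((474.6340026855469, -5.52021598815918), (49.90845489501953, 88.48977661132812), 87.53672790527344) [475. -13.] zmax 95.03458621239747
base ((474.05035400390625, -8.734798431396484), (69.86021423339844, 63.92691421508789), 3.772226095199585) [474. -16.] zmax 17.964967513876786
block ((802.12939453125, 18.40160369873047), (72.64059448242188, 161.16075134277344), 7.54059362411499) [795.   3.] zmax 131.6849637787269
blocktop ((802.2698974609375, 18.783920288085938), (71.42308044433594, 161.30252075195312), 8.314596176147461) [794.   3.] zmax 55.84361262933976
mat [ 517.8 -227.1] D 159.7 z 1.7 5309
[ 518.05954713 -230.56386316    1.76240673]
```

View pics/crop.png

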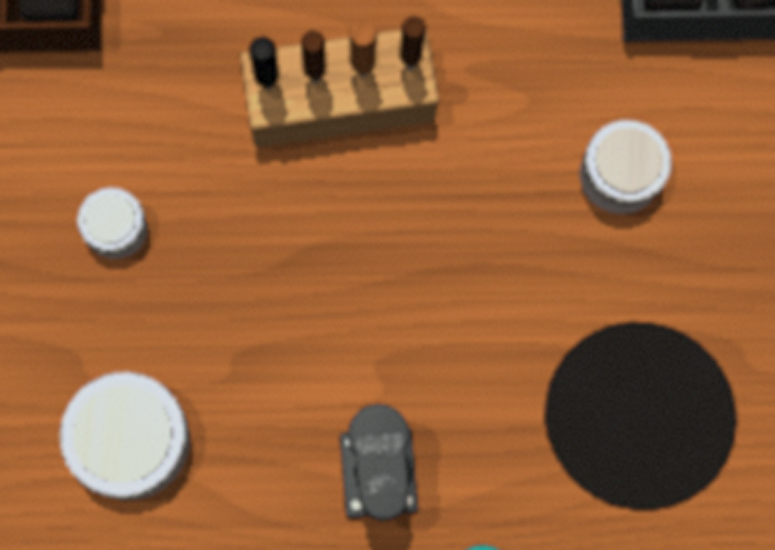

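The wide tin is at (504,197) with D≈102 and z≈41, which fits 100/40. The other tins measure 72 and 52 mm. The mat is at (518.5,−229), the dark stand's head reaches x≈519, and the block's near face is at x≈755–765. The crop confirms the wide tin (plain, at crop pixel 125,435) and the grey last at (380,460). I'll push it as a two-finger cradle along tool −x, through (640,5).

```bash
cat >> h.py <<'E'
def plan(wps):
    """wps: (x,y,z,yaw,nrows); rows in tool axes from the measured pose"""
    s=get_state(); p=np.array(s['tool_pos'],float); y=s['tool_rot'][2]; out=[]
    for x,yy,z,w,n in wps:
        for k in range(n):
            T=R.from_euler('xyz',[180,0,y],degrees=True)
            dp=(np.array([x,yy,z])-p)/(n-k); dy=((w-y+180)%360-180)/(n-k)
            sh=np.round(T.inv().apply(dp)/50,2); t=np.round(-np.radians(dy)/.12,2)
            assert max(abs(sh).max(),abs(t))<=1,(sh,t)
            out.append([*sh,0,0,t]); p=p+T.apply(sh*50); y-=np.degrees(t*.12)
    for i in range(0,len(out),12): print(sum(([float(v)+0. for v in o] for o in out[i:i+12]),[]))
    print('end',p.round(1),round(y,1))
E
python3 - <<'E'
from h import *
plan([(560,-250,245,66,12),(560,200,245,110,12),(450,272,200,125.3,6)])
E
```

```text
[0.7, -0.38, 0.0, 0.0, 0.0, -0.52, 0.72, -0.33, 0.0, 0.0, 0.0, -0.52, 0.74, -0.29, 0.0, 0.0, 0.0, -0.52, 0.75, -0.24, 0.0, 0.0, 0.0, -0.52, 0.77, -0.19, 0.0, 0.0, 0.0, -0.52, 0.77, -0.14, 0.0, 0.0, 0.0, -0.52, 0.78, -0.09, 0.0, 0.0, 0.0, -0.52, 0.79, -0.05, 0.0, 0.0, 0.0, -0.52, 0.79, 0.0, 0.0, 0.0, 0.0, -0.52, 0.79, 0.05, 0.0, 0.0, 0.0, -0.52, 0.78, 0.1, 0.0, 0.0, 0.0, -0.52, 0.77, 0.16, -0.01, 0.0, 0.0, -0.52]
[0.69, -0.31, 0.0, 0.0, 0.0, -0.53, 0.7, -0.26, 0.0, 0.0, 0.0, -0.53, 0.72, -0.22, 0.0, 0.0, 0.0, -0.53, 0.73, -0.17, 0.0, 0.0, 0.0, -0.53, 0.74, -0.12, 0.0, 0.0, 0.0, -0.54, 0.75, -0.07, 0.0, 0.0, 0.0, -0.53, 0.75, -0.03, 0.0, 0.0, 0.0, -0.54, 0.75, 0.02, 0.0, 0.0, 0.0, -0.53, 0.75, 0.07, 0.0, 0.0, 0.0, -0.54, 0.74, 0.12, 0.0, 0.0, 0.0, -0.53, 0.73, 0.16, 0.0, 0.0, 0.0, -0.54, 0.71, 0.21, 0.0, 0.0, 0.0, -0.53]
[0.35, -0.26, 0.15, 0.0, 0.0, -0.37, 0.36, -0.25, 0.15, 0.0, 0.0, -0.37, 0.37, -0.23, 0.15, 0.0, 0.0, -0.37, 0.39, -0.21, 0.15, 0.0, 0.0, -0.37, 0.39, -0.2, 0.15, 0.0, 0.0, -0.37, 0.4, -0.18, 0.15, 0.0, 0.0, -0.38]
end [450.  271.7 200. ] 125.3
```

Emit:
play_rows --moves '[0.7, -0.38, 0, 0, 0, -0.52, 0.72, -0.33, 0, 0, 0, -0.52, 0.74, -0.29, 0, 0, 0, -0.52, 0.75, -0.24, 0, 0, 0, -0.52, 0.77, -0.19, 0, 0, 0, -0.52, 0.77, -0.14, 0, 0, 0, -0.52, 0.78, -0.09, 0, 0, 0, -0.52, 0.79, -0.05, 0, 0, 0, -0.52, 0.79, 0, 0, 0, 0, -0.52, 0.79, 0.05, 0, 0, 0, -0.52, 0.78, 0.1, 0, 0, 0, -0.52, 0.77, 0.16, 0, 0, 0, -0.52]' --claw 0.41

```text
time: 1.3
tool_pos: [560.8, -249.2, 245.0]
tool_rot: [-180.0, 0.0, 66.1]
force: [0.5, -0.2, 0.2]
width: 60.0
finger_force: 0.0
```

Emit:
play_rows --moves '[0.69, -0.31, 0, 0, 0, -0.53, 0.7, -0.26, 0, 0, 0, -0.53, 0.72, -0.22, 0, 0, 0, -0.53, 0.73, -0.17, 0, 0, 0, -0.53, 0.74, -0.12, 0, 0, 0, -0.54, 0.75, -0.07, 0, 0, 0, -0.53, 0.75, -0.03, 0, 0, 0, -0.54, 0.75, 0.02, 0, 0, 0, -0.53, 0.75, 0.07, 0, 0, 0, -0.54, 0.74, 0.12, 0, 0, 0, -0.53, 0.73, 0.16, 0, 0, 0, -0.54, 0.71, 0.21, 0, 0, 0, -0.53]'

```text
time: 2.5
tool_pos: [559.9, 200.7, 245.0]
tool_rot: [-180.0, 0.0, 110.1]
force: [1.1, 0.4, 0.4]
width: 60.5
finger_force: 0.0
```

Emit:
play_rows --moves '[0.35, -0.26, 0.15, 0, 0, -0.37, 0.36, -0.25, 0.15, 0, 0, -0.37, 0.37, -0.23, 0.15, 0, 0, -0.37, 0.39, -0.21, 0.15, 0, 0, -0.37, 0.39, -0.2, 0.15, 0, 0, -0.37, 0.4, -0.18, 0.15, 0, 0, -0.38, 0, 0, 0, 0, 0, 0]'

```text
time: 3.2
tool_pos: [447.2, 272.8, 199.5]
tool_rot: [-179.9, -0.1, 125.6]
force: [0.7, 0.3, -0.3]
width: 60.4
finger_force: 0.0
```

```bash
python3 - <<'E'
from h import *
plan([(450.5,272.5,22,125.3,8),(473,240.5,22,125.3,4),(610.5,46.7,22,125.3,20)])
E
```

```text
[-0.01, 0.01, 0.44, 0.0, 0.0, 0.01, 0.0, 0.01, 0.44, 0.0, 0.0, 0.01, -0.01, 0.01, 0.45, 0.0, 0.0, 0.0, 0.0, 0.0, 0.44, 0.0, 0.0, 0.01, -0.01, 0.01, 0.45, 0.0, 0.0, 0.0, 0.0, 0.0, 0.44, 0.0, 0.0, 0.01, -0.01, 0.01, 0.45, 0.0, 0.0, 0.0, 0.0, 0.0, 0.44, 0.0, 0.0, 0.01, -0.2, 0.0, 0.0, 0.0, 0.0, 0.0, -0.2, 0.0, 0.0, 0.0, 0.0, 0.0, -0.19, 0.0, 0.0, 0.0, 0.0, 0.0, -0.2, 0.0, 0.0, 0.0, 0.0, 0.0]
[-0.24, 0.0, 0.0, 0.0, 0.0, 0.0, -0.24, 0.0, 0.0, 0.0, 0.0, 0.0, -0.24, 0.0, 0.0, 0.0, 0.0, 0.0, -0.24, 0.0, 0.0, 0.0, 0.0, 0.0, -0.24, 0.0, 0.0, 0.0, 0.0, 0.0, -0.24, 0.0, 0.0, 0.0, 0.0, 0.0, -0.24, 0.0, 0.0, 0.0, 0.0, 0.0, -0.24, 0.0, 0.0, 0.0, 0.0, 0.0, -0.24, 0.0, 0.0, 0.0, 0.0, 0.0, -0.24, 0.0, 0.0, 0.0, 0.0, 0.0, -0.23, 0.0, 0.0, 0.0, 0.0, 0.0, -0.24, 0.0, 0.0, 0.0, 0.0, 0.0]
[-0.23, 0.0, 0.0, 0.0, 0.0, 0.0, -0.24, 0.0, 0.0, 0.0, 0.0, 0.0, -0.23, 0.0, 0.0, 0.0, 0.0, 0.0, -0.24, 0.0, 0.0, 0.0, 0.0, 0.0, -0.23, 0.0, 0.0, 0.0, 0.0, 0.0, -0.24, 0.0, 0.0, 0.0, 0.0, 0.0, -0.23, 0.0, 0.0, 0.0, 0.0, 0.0, -0.24, 0.0, 0.0, 0.0, 0.0, 0.0]
end [610.4  46.5  22. ] 125.3
```

Emit:
play_rows --moves '[0, 0, 0.44, 0, 0, 0, 0, 0, 0.44, 0, 0, 0, 0, 0, 0.45, 0, 0, 0, 0, 0, 0.44, 0, 0, 0, 0, 0, 0.45, 0, 0, 0, 0, 0, 0.44, 0, 0, 0, 0, 0, 0.45, 0, 0, 0, 0, 0, 0.44, 0, 0, 0, 0, 0, 0, 0, 0, 0]'

```text
time: 4.1
tool_pos: [449.5, 270.0, 20.6]
tool_rot: [-179.8, 0.0, 125.3]
force: [-0.2, -0.1, 0.5]
width: 60.3
finger_force: 0.0
```

```bash
python3 - <<'E'
from h import *
s=get_state();print(s['tool_pos'],s['tool_rot'],s['force'])
plan([(473,240.5,22,125.3,4),(610.5,46.7,22,125.3,20)])
i=get_image('side');cv2.imwrite('pics/s2.png',i['frame'][:,:,::-1])
E
```

```text
[449.49551751 270.02970702  20.56294611] [-1.79763113e+02  2.48625880e-02  1.25272844e+02] [-0.24726865 -0.06416604  0.52826749]
[-0.19, 0.01, -0.01, 0.0, 0.0, 0.0, -0.19, 0.01, -0.01, 0.0, 0.0, 0.0, -0.19, 0.01, 0.0, 0.0, 0.0, 0.0, -0.18, 0.01, -0.01, 0.0, 0.0, 0.0, -0.24, 0.0, 0.0, 0.0, 0.0, 0.0, -0.24, 0.0, 0.0, 0.0, 0.0, 0.0, -0.24, 0.0, 0.0, 0.0, 0.0, 0.0, -0.24, 0.0, 0.0, 0.0, 0.0, 0.0, -0.24, 0.0, 0.0, 0.0, 0.0, 0.0, -0.24, 0.0, 0.0, 0.0, 0.0, 0.0, -0.24, 0.0, 0.0, 0.0, 0.0, 0.0, -0.24, 0.0, 0.0, 0.0, 0.0, 0.0]
[-0.24, 0.0, 0.0, 0.0, 0.0, 0.0, -0.24, 0.0, 0.0, 0.0, 0.0, 0.0, -0.24, 0.0, 0.0, 0.0, 0.0, 0.0, -0.24, 0.0, 0.0, 0.0, 0.0, 0.0, -0.23, 0.0, 0.0, 0.0, 0.0, 0.0, -0.24, 0.0, 0.0, 0.0, 0.0, 0.0, -0.23, 0.0, 0.0, 0.0, 0.0, 0.0, -0.24, 0.0, 0.0, 0.0, 0.0, 0.0, -0.23, 0.0, 0.0, 0.0, 0.0, 0.0, -0.24, 0.0, 0.0, 0.0, 0.0, 0.0, -0.23, 0.0, 0.0, 0.0, 0.0, 0.0, -0.24, 0.01, 0.0, 0.0, 0.0, 0.0]
end [610.6  46.6  22.1] 125.3
```

View pics/s2.png

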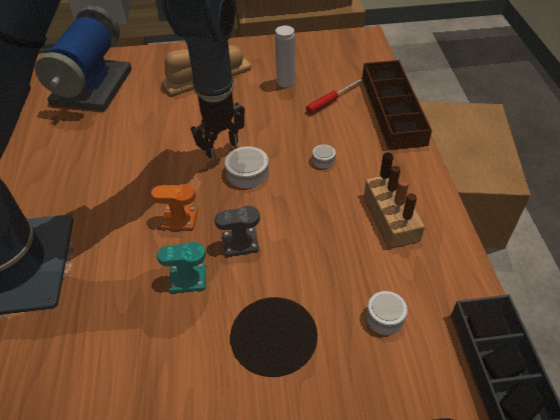

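The gripper, at (215,135), straddles the line behind the tin (247,167) and is clear of the neighbours. I'll push the first half now.

Emit:
play_rows --moves '[-0.19, 0.01, -0.01, 0, 0, 0, -0.19, 0.01, -0.01, 0, 0, 0, -0.19, 0.01, 0, 0, 0, 0, -0.18, 0.01, 0, 0, 0, 0, -0.24, 0, 0, 0, 0, 0, -0.24, 0, 0, 0, 0, 0, -0.24, 0, 0, 0, 0, 0, -0.24, 0, 0, 0, 0, 0, -0.24, 0, 0, 0, 0, 0, -0.24, 0, 0, 0, 0, 0, -0.15, 0, 0, 0, 0, 0, 0, 0, 0, 0, 0, 0]'

```text
time: 5.35
tool_pos: [520.4, 176.0, 24.0]
tool_rot: [179.9, 0.0, 125.2]
force: [-0.3, 0.6, 0.7]
width: 60.3
finger_force: 0.1
```

```bash
cat >> h.py <<'E'
def tin(g):
    for n in('top','side'):
        i=get_image(n);P=cloud(i);m=(abs(P[...,0]-g[0])<75)&(abs(P[...,1]-g[1])<75)&(P[...,2]>36)&(P[...,2]<46)&(i['frame'].min(-1)>110)
        q=P[m]
        if len(q)>50:
            c,r=cv2.minEnclosingCircle(q[:,:2].astype(np.float32));print(n,np.round(c,1),2*r,len(q))
    return i
E
python3 - <<'E'
from h import *
s=get_state();p=s['tool_pos'];y=np.radians(s['tool_rot'][2]);print(p,s['force'])
g=p[:2]-51*np.array([np.cos(y),np.sin(y)]);print('expect',g)
i=tin(g);cv2.imwrite('pics/s3.png',i['frame'][:,:,::-1])
plan([(610.5,46.7,22,125.3,12)])
E
```

```text
[520.40005208 176.04400997  24.04608033] [-0.30835257  0.5997471   0.73458865]
expect [549.81953104 134.3847462 ]
side [551.2 133.5] 101.21387481689453 991
[-0.26, 0.0, 0.0, 0.0, 0.0, 0.0, -0.26, 0.0, 0.0, 0.0, 0.0, 0.0, -0.26, 0.0, 0.0, 0.0, 0.0, 0.0, -0.26, 0.0, 0.0, 0.0, 0.0, 0.0, -0.27, 0.0, 0.0, 0.0, 0.0, 0.0, -0.26, 0.0, 0.01, 0.0, 0.0, 0.0, -0.27, 0.0, 0.0, 0.0, 0.0, 0.0, -0.26, 0.0, 0.01, 0.0, 0.0, 0.0, -0.27, 0.0, 0.0, 0.0, 0.0, 0.0, -0.26, 0.0, 0.01, 0.0, 0.0, 0.0, -0.27, -0.01, 0.0, 0.0, 0.0, 0.0, -0.26, 0.0, 0.01, 0.0, 0.0, -0.01]
end [610.4  46.9  21.8] 125.3
```

View pics/s3.png

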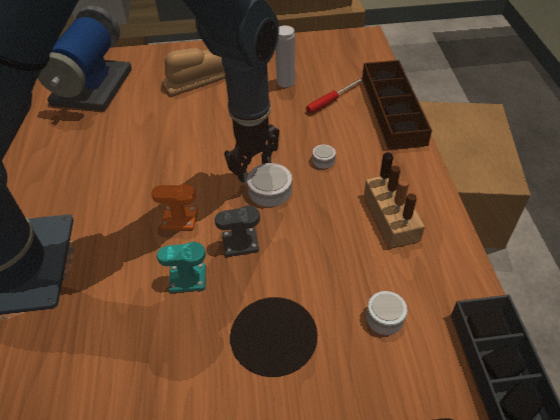

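The tin (270,185) is cradled at the expected position and lies flat. I'll continue to the gap's middle, then back off along tool +x.

Emit:
play_rows --moves '[-0.26, 0, 0, 0, 0, 0, -0.26, 0, 0, 0, 0, 0, -0.26, 0, 0, 0, 0, 0, -0.26, 0, 0, 0, 0, 0, -0.27, 0, 0, 0, 0, 0, -0.26, 0, 0.01, 0, 0, 0, -0.27, 0, 0, 0, 0, 0, -0.26, 0, 0.01, 0, 0, 0, -0.27, 0, 0, 0, 0, 0, -0.26, 0, 0.01, 0, 0, 0, -0.25, 0, 0, 0, 0, 0, -0.2, 0, 0, 0, 0, 0]'

```text
time: 6.65
tool_pos: [609.0, 51.3, 22.9]
tool_rot: [179.9, -0.0, 125.3]
force: [-4.4, 5.9, 8.2]
width: 60.4
finger_force: 5.8
```

Emit:
play_rows --moves '[0, 0, 0, 0, 0, 0, 0, 0, 0, 0, 0, 0, 0.2, 0, 0, 0, 0, 0, 0.4, 0, 0, 0, 0, 0, 0, 0, 0, 0, 0, 0]'

```text
time: 7.15
tool_pos: [589.2, 78.8, 22.3]
tool_rot: [-180.0, -0.1, 125.5]
force: [-1.2, 0.3, 1.0]
width: 60.1
finger_force: 0.0
```

```bash
python3 - <<'E'
from h import *
s=get_state();p=s['tool_pos'];y=np.radians(s['tool_rot'][2]);print(p,s['tool_rot'],s['force'])
g=p[:2]-82*np.array([np.cos(y),np.sin(y)]);print('expect',g)
tin(g)
c=np.array([640,5.])
E
```

```text
[589.19579761  78.75667151  22.29903678] [-1.79976317e+02 -1.01880997e-01  1.25523610e+02] [-1.1634489   0.28369561  1.03280957]
expect [636.84094437  12.01882625]
side [639.6   8.8] 101.339599609375 1346
```

```bash
python3 - <<'E'
from h import *
c=np.array([639.6,8.8]);o=lambda a,r:(c+r*np.array([np.cos(np.radians(a)),np.sin(np.radians(a))]))
plan([(*o(a,85),22,a,2) for a in np.linspace(125,63,7)[1:]])
print(o(63,85))
E
```

```text
[0.0, 0.17, 0.0, 0.0, 0.0, 0.78, 0.02, 0.16, 0.01, 0.0, 0.0, 0.78, -0.01, 0.15, 0.0, 0.0, 0.0, 0.75, 0.0, 0.16, 0.0, 0.0, 0.0, 0.75, -0.02, 0.15, 0.0, 0.0, 0.0, 0.75, 0.0, 0.15, 0.0, 0.0, 0.0, 0.76, -0.01, 0.15, 0.0, 0.0, 0.0, 0.75, 0.0, 0.16, 0.0, 0.0, 0.0, 0.75, -0.01, 0.15, 0.0, 0.0, 0.0, 0.75, 0.0, 0.15, 0.0, 0.0, 0.0, 0.75, -0.02, 0.15, 0.0, 0.0, 0.0, 0.75, 0.0, 0.16, 0.0, 0.0, 0.0, 0.76]
end [678.2  84.4  21.8] 63.0
[678.18919248  84.53555456]
```

Emit:
play_rows --moves '[0, 0.17, 0, 0, 0, 0.78, 0.02, 0.16, 0, 0, 0, 0.78, -0.01, 0.15, 0, 0, 0, 0.75, 0, 0.16, 0, 0, 0, 0.75, -0.02, 0.15, 0, 0, 0, 0.75, 0, 0.15, 0, 0, 0, 0.76, -0.01, 0.15, 0, 0, 0, 0.75, 0, 0.16, 0, 0, 0, 0.75, -0.01, 0.15, 0, 0, 0, 0.75, 0, 0.15, 0, 0, 0, 0.75, -0.02, 0.15, 0, 0, 0, 0.75, 0, 0.16, 0, 0, 0, 0.76]'

```text
time: 8.45
tool_pos: [678.9, 82.9, 22.1]
tool_rot: [180.0, 0.0, 62.6]
force: [-0.4, 0.3, -0.1]
width: 60.1
finger_force: 0.0
```

Emit:
play_rows --moves '[0, 0, 0, 0, 0, 0]'

```text
time: 8.55
tool_pos: [679.5, 82.5, 22.2]
tool_rot: [179.9, 0.0, 62.7]
force: [0.0, 0.3, -0.2]
width: 60.1
finger_force: 0.0
```

```bash
python3 - <<'E'
from h import *
s=get_state();print(s['tool_pos'],s['tool_rot'],s['force'])
tin((639.6,8.8))
u=np.array([np.cos(np.radians(63)),np.sin(np.radians(63))]);c=np.array([639.6,8.8]);m=np.array([518.5,-229])
plan([(*(c+58*u),22,63,3),(*(m+52*u),22,63,21)])
E
```

```text
[679.54137034  82.47146871  22.16167686] [1.79928748e+02 3.94607108e-02 6.27216052e+01] [ 0.01119434  0.27431131 -0.23554714]
side [639.8   7.6] 99.68717193603516 1060
[-0.17, 0.0, 0.0, 0.0, 0.0, 0.0, -0.18, -0.01, 0.0, 0.0, 0.0, 0.0, -0.17, 0.0, 0.0, 0.0, 0.0, 0.0, -0.26, 0.0, 0.0, 0.0, 0.0, 0.0, -0.26, 0.0, 0.0, 0.0, 0.0, 0.0, -0.26, 0.0, 0.0, 0.0, 0.0, 0.0, -0.26, 0.0, 0.0, 0.0, 0.0, 0.0, -0.26, 0.0, 0.0, 0.0, 0.0, 0.0, -0.26, 0.0, 0.0, 0.0, 0.0, 0.0, -0.26, 0.0, 0.0, 0.0, 0.0, 0.0, -0.26, 0.0, 0.0, 0.0, 0.0, 0.0, -0.26, 0.0, 0.0, 0.0, 0.0, 0.0]
[-0.26, 0.0, 0.0, 0.0, 0.0, 0.0, -0.26, 0.0, 0.0, 0.0, 0.0, 0.0, -0.26, 0.0, 0.0, 0.0, 0.0, 0.0, -0.26, 0.0, 0.0, 0.0, 0.0, 0.0, -0.26, 0.0, 0.0, 0.0, 0.0, 0.0, -0.26, 0.0, 0.0, 0.0, 0.0, 0.0, -0.26, 0.0, 0.0, 0.0, 0.0, 0.0, -0.26, 0.0, 0.0, 0.0, 0.0, 0.0, -0.26, 0.0, 0.0, 0.0, 0.0, 0.0, -0.26, 0.0, 0.0, 0.0, 0.0, 0.0, -0.26, 0.0, 0.0, 0.0, 0.0, 0.0, -0.26, 0.0, 0.0, 0.0, 0.0, 0.0]
end [ 542.2 -182.8   22.1] 63.0
```

Emit:
play_rows --moves '[-0.17, 0, 0, 0, 0, 0, -0.18, 0, 0, 0, 0, 0, -0.17, 0, 0, 0, 0, 0, -0.26, 0, 0, 0, 0, 0, -0.26, 0, 0, 0, 0, 0, -0.26, 0, 0, 0, 0, 0, -0.26, 0, 0, 0, 0, 0, -0.26, 0, 0, 0, 0, 0, -0.26, 0, 0, 0, 0, 0, -0.26, 0, 0, 0, 0, 0, -0.2, 0, 0, 0, 0, 0, 0, 0, 0, 0, 0, 0]'

```text
time: 9.85
tool_pos: [619.6, -31.6, 22.3]
tool_rot: [-180.0, 0.1, 62.8]
force: [0.2, -0.7, -0.2]
width: 60.0
finger_force: 0.0
```

```bash
python3 - <<'E'
from h import *
s=get_state();p=s['tool_pos'];y=np.radians(s['tool_rot'][2]);print(p,s['tool_rot'],s['force'])
g=p[:2]-52*np.array([np.cos(y),np.sin(y)]);print('expect',g)
i=tin(g);cv2.imwrite('pics/s4.png',i['frame'][:,:,::-1])
u=np.array([np.cos(np.radians(63)),np.sin(np.radians(63))]);m=np.array([518.5,-229])
plan([(*(m+52*u),22,63,14)])
E
```

```text
[619.64198476 -31.63005728  22.26707649] [-1.79976689e+02  1.06434448e-01  6.27545363e+01] [ 0.21546763 -0.67431835 -0.19149021]
expect [595.83620133 -77.86083356]
side [597.5 -83. ] 96.7493667602539 853
[-0.25, 0.0, 0.0, 0.0, 0.0, 0.0, -0.24, 0.0, 0.0, 0.0, 0.0, 0.0, -0.25, 0.0, 0.0, 0.0, 0.0, 0.0, -0.24, 0.0, 0.0, 0.0, 0.0, 0.0, -0.25, 0.0, 0.0, 0.0, 0.0, 0.0, -0.24, 0.0, 0.0, 0.0, 0.0, 0.0, -0.25, 0.0, 0.0, 0.0, 0.0, 0.0, -0.24, 0.0, 0.0, 0.0, 0.0, 0.0, -0.25, 0.0, 0.0, 0.0, 0.0, 0.0, -0.24, 0.0, 0.0, 0.0, 0.0, 0.0, -0.25, 0.0, 0.0, 0.0, 0.0, -0.01, -0.24, 0.0, 0.0, 0.0, 0.0, 0.0]
[-0.25, 0.0, 0.0, 0.0, 0.0, -0.01, -0.24, 0.0, 0.01, 0.0, 0.0, 0.0]
end [ 542.1 -182.4   21.8] 63.0
```

View pics/s4.png

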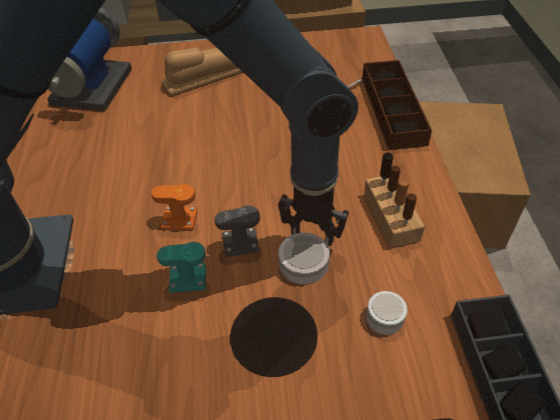

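The tin (304,258) is in line with the mat (274,336) and clear of the stand and the block. I'll do the final push, slowing at the end.

Emit:
play_rows --moves '[-0.25, 0, 0, 0, 0, 0, -0.28, 0, 0, 0, 0, 0, -0.28, 0, 0, 0, 0, 0, -0.28, 0, 0, 0, 0, 0, -0.28, 0, 0, 0, 0, 0, -0.28, 0, 0, 0, 0, 0, -0.28, 0, 0, 0, 0, 0, -0.28, 0, 0, 0, 0, 0, -0.28, 0, 0, 0, 0, 0, -0.28, 0, 0, 0, 0, 0, -0.25, 0, 0, 0, 0, 0, -0.15, 0, 0, 0, 0, 0]'

```text
time: 11.15
tool_pos: [547.6, -171.7, 22.3]
tool_rot: [-180.0, 0.0, 62.8]
force: [1.5, 3.2, 0.9]
width: 60.0
finger_force: 2.0
```

Emit:
play_rows --moves '[-0.1, 0, 0, 0, 0, 0, 0, 0, 0, 0, 0, 0, 0, 0, 0, 0, 0, 0]'

```text
time: 11.45
tool_pos: [545.7, -175.0, 22.2]
tool_rot: [-180.0, 0.0, 62.9]
force: [-1.1, 0.6, -0.0]
width: 59.8
finger_force: 0.0
```

```bash
python3 - <<'E'
from h import *
s=get_state();p=s['tool_pos'];y=np.radians(s['tool_rot'][2]);print(p,s['tool_rot'],s['force'])
g=p[:2]-52*np.array([np.cos(y),np.sin(y)]);print('expect',g)
tin(g)
E
```

```text
[ 545.73093619 -174.97035169   22.15558301] [-1.79963414e+02  4.14265904e-02  6.28724831e+01] [-1.14688416  0.59269008 -0.00120164]
expect [ 522.02037197 -221.25003562]
top [ 499.2 -221.4] 80.99120330810547 601
side [ 523.2 -222.8] 97.88162994384766 1186
```

It's within 8 mm of the mat centre, with 30 mm allowed. I'll back off, raise the arm and check.

Emit:
play_rows --moves '[0.2, 0, 0, 0, 0, 0, 0.4, 0, 0, 0, 0, 0, 0.4, 0, 0, 0, 0, 0, 0, 0, -0.4, 0, 0, 0, 0, 0, -0.6, 0, 0, 0, 0, 0, -0.7, 0, 0, 0, 0, 0, -0.7, 0, 0, 0, 0, 0, -0.6, 0, 0, 0, 0, 0, -0.3, 0, 0, 0, 0, 0, 0, 0, 0, 0, 0, 0, 0, 0, 0, 0]'

```text
time: 12.65
tool_pos: [568.9, -129.4, 186.9]
tool_rot: [-180.0, -0.0, 62.9]
force: [0.4, -0.0, 0.2]
width: 60.1
finger_force: 0.0
```

```bash
python3 - <<'E'
from h import *
s=get_state();print(s['tool_pos'],s['force'],s['time'])
i=tin((522,-222));cv2.imwrite('pics/s5.png',i['frame'][:,:,::-1])
E
```

```text
[ 568.90854683 -129.44785711  186.92262235] [ 0.3531616  -0.03954931  0.21342928] 12.65
top [ 519.2 -210.7] 98.15190124511719 738
side [ 522.3 -220.4] 100.45143127441406 2108
```

View pics/s5.png

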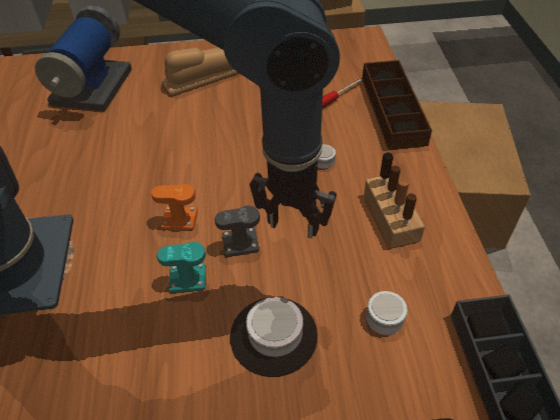

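The tin (275,327) stands flat and wholly on the mat, with black visible on all sides of its base. The robot is clear, so I'm handing in.

```bash
python3 -c "
from rig import ticket
print(ticket.close_job())"
```

```text
the job is handed in; nothing more can be done
None
```

The 100 mm tin was pushed flat through the gap and stands wholly on the mat, about 9 mm off its centre; I saw no contact with the last stand or tool block, and the job was handed in at about 13 s, with no verdict returned.

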